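# Hang the kiln key on its spring-gate hook

### The job

Put the kiln key away on the key stand: press its ring down past the sprung gate of the snap hook until the gate snaps shut behind it, never pushing or pulling on the hook with more than 15 N. Then, still holding the key, pull it up lightly for about half a second so that the ring bears on the shut gate (5 to 10 N), to be sure it is caught. Let go so that the key hangs still from the hook, and leave everything else as it stands.

Things in the scene. Friction and masses are not known exactly. Their poses are not given: they have to be found in the camera images.
- key: The kiln key: rigid, 160 mm long, 60 to 130 g, lying flat. Dark wooden grip, square section 22 x 22 mm, 64 mm long (grasp across its sides); steel ring at one end (inner diameter 36 mm, wire 5.4 mm), steel socket shaft at the other. Origin: centre of the grip. x runs along the grip to the ring (ring centre x = +57.5 mm, socket's end -79 mm); the ring lies in the x-y plane; z is up at the start.
- stand: The key stand, fixed: wooden board 250 mm wide, 330 mm high, on a steel foot. Origin at the foot of the board's front face, on the bench; x points into the board, away from the robot, y left, z up. On the face sit two steel J-hooks of 8 mm bar, mouths up: at y = +62 mm the snap hook, with a sprung gate across its mouth; at y = -62 mm a plain hook with a roll of tape on it.
- mouth (a point): Stand point x = -23, y = +62, z = +235 mm (axes as the stand's): the middle of the snap hook's mouth IF its plate were clamped at mid-height. It is clamped in slots anywhere within 10 mm above or below, and its true height is not measured: feel or see it. 'Hook height' h below counts from the true mouth, x from the board's face. The hook holds firm under the forces of the job.
- ring_crown (a point): The middle of the ring's wire at its far end from the grip (key x = +78 mm, y = z = 0; axes as the key's). It goes into the hook: key level, grip on the robot's side, so that the nose comes up through the ring and the crown goes down between back bar and nose, best at x = -20 to -28 mm. It touches the shut gate at h = +9 mm, clears the gate below h = -20 and meets the bow at h = -30.
- gate (a joint): Gate angle in rad: 0 shut, grows as its free end is pressed down into the hook, stop 1.15. Yields to about 3 to 6 N, springs back by itself, and cannot open upward: the crown pulled up under it meets a hard stop at about h = -1. A 4.4 mm steel finger hinged at x = -10, h = +8 mm, reaching to x = -35, h = 0, under the nose. Back bar's front at x = -9, outer bar at x = -41, nose top at h = +11.5 mm.
- cup: Bystander: unglazed terracotta-pink cup, 71 mm wide, 77 mm high; origin at the centre of its underside.
- tile_1: Bystander: glaze test tile lying flat, 59 x 39 x 9 mm, blue-grey; origin at the centre of its underside.
- tile_2: Bystander: glaze test tile lying flat, 61 x 43 x 9 mm, rust; origin at the centre of its underside.
- tile_3: Bystander: glaze test tile lying flat, 57 x 34 x 9 mm, dark green; origin at the centre of its underside.
- trimmer: Bystander: green-handled trimming tool with a wire loop, lying flat, 186 x 34 x 15 mm; origin at the centre of its underside.
- needle: Bystander: wooden-handled needle tool lying flat, 147 mm long, 11 mm high; origin at the centre of its underside.
- jar: Bystander: lidded jar of stain, 62 mm wide, 68 mm high; origin at the centre of its underside.

How it is judged:
By the outcome, as a careful person would: the job done as asked, in the order asked, and still so for the second after the job is handed in, with the robot touching nothing.
It also fails if it takes over 69 s, if anything falls off the work surface, if the arm or the gripper's body presses on something with over 40 N, if the wrist force passes 120 N, or if a joint passes its speed limit or range.

### The arm

A 6-joint arm with a two-finger parallel gripper is mounted at the origin on a cart in front of the work surface, level with it; the furniture and walls round the work are solid. World frame = base frame: x ahead of the robot, y to its left, z up, the work surface at z = 0. Lengths are in m, angles in degrees, forces in N, time in s.
With the tool pointing down it reaches from about 0.35 to 0.875 m from the base axis. Payload 4.2 kg.
Tool frame: the origin (TCP) lies on the centre line of the jaws, within the pads' length; the fingertips stand 11 mm ahead of it and the grasp point (between the pads) lies 8 mm behind it; z points along the fingers, y is the line along which they close (so a half turn about z gives the same grasp; the last joint's range is limited). The gripper opens to 87 mm and grips with 3 to 60 N. Pads are 19 mm wide; open, the fingers measure 117 mm over their backs; the gripper's body (75 mm by 190 mm) begins 51 mm behind the grasp point.
Start: joints at [-58.98, 22.042, 0.453, 0, -68.411, -14.817], TCP at [0.174, -0.6, 0.234] pointing down, gripper open.
Joint ranges: [-179.83, 179.83], [-69.29, 118.12], [-61.27, 80.66], [-181.25, 117.63], [-171.15, -9.14], [-177.46, 177.46]. Speed limits (degrees/s): [159.86, 159.86, 180, 180, 180, 180].

### API

Orientations are given as a 3x3 rotation matrix whose columns are the frame's x, y, z axes.
In Python, from station import r gives the robot as it stands.
- The arm moves only by the tool servo_tool, never from a script. Its argument "commands" is a list that holds one entry, the list of rows, each a list of 7 numbers: the closure, from 0 (fully open) to 1 (shut), then the shift along the tool's x, y, z in mm, then the turn, a rotation vector about the tool's x, y, z in rad. In form: [[[claw, x, y, z, ax, ay, az], ...]]. A call has exactly 5 rows; each row is the pose to reach, as a shift and turn from the pose commanded when the call began, along the tool's axes at that moment; what a row does not reach only later rows make up. A row lasts 1/10 s, in which the tool goes at most 50 mm and 8.59 degrees, less where a joint would pass 70% of its speed; a pose out of reach is approached as far as the arm can. A call with a gripper value outside its range is refused whole. The fingers move at their own pace and stop on an object; the grip force is fixed at half the most. Time passes only in rows, so rows that repeat a pose let the fingers close, or fill a call up. It gives the time, the measured TCP pose, the force, the opening and the grip force at its end, in the units of the state.
- r.sense(): the state, without advancing time (a new reading comes with each control period).
- r.capture(name): name is "side" or "top" or "wrist"; returns a dict with "pixels" (384x512x3 uint8, red, green, blue), "camera_matrix" (3x3 intrinsics, pixels), "R" (3x3) and "t" (3): a world point X has camera coordinates R X + t. Camera axes: x right, y down, z forward; pixel columns grow to the right and rows downward; lengths in m; the calibration is good to about 2 mm. A picture is of the moment at which its call begins. There is no depth.
- r.finish_job(): hands the job in; it is judged then, once.
The state is a dict: "time_s": time; "joints": joint angles; "joint_velocities": joint speeds; "effort": joint torques, N m; "tcp_pos": TCP position; "ee_rot": TCP orientation; "wrist_force": force on the tool from outside, world axes, zero at the start; "moment": the same for the moment, N m; "gripper_width": opening from 0.0 (shut) to 1.0 (fully open); "gripper_force": force on a finger pad.
Only numpy, scipy, OpenCV 4.12 (cv2) and the standard library are available. Lean on these libraries where they do the work, as an engineer would, in place of code of your own. Each camera call takes 0.05 s, during which the arm holds its last target. There are 200 camera calls.

## Working session

There is one attempt and no reset: what is moved stays moved. The work goes in short steps, Python scripts to look and compute and a tool call to move; the robot and the scene stay as the last step left them, time stands still between calls to the robot, and variables do not carry over. Pictures are saved under pics/ and viewed, at most 10 in all, crops included, and the job is handed in when it is done.

Besides the shell and the picture viewer there is one more tool, called after "Call:" as name([rows], argument=value, ...), one row to a line, values as JSON. servo_tool: Moves the arm, as the interface text tells. Its arguments: {"type":"object","properties":{"commands":{"type":"array","items":{"type":"array","items":{"type":"array","items":{"type":"number"}}}}},"required":["commands"]}

```bash
ls; mkdir -p pics; cat > h.py <<'E'
import numpy as np, cv2
from station import r
def cap(n,f):
    c=r.capture(n); cv2.imwrite(f'pics/{f}.png',cv2.cvtColor(c['pixels'],cv2.COLOR_RGB2BGR))
    np.savez(f'pics/{f}.npz',K=c['camera_matrix'],R=c['R'],t=c['t'],p=c['pixels']); return c
def ld(f): return np.load(f'pics/{f}.npz')
def ray(c,uv):
    d=np.linalg.inv(c['K'])@np.array([uv[0],uv[1],1.]); R=c['R']
    return -R.T@c['t'], R.T@d/np.linalg.norm(d)
def plane(c,uv,z):
    o,d=ray(c,uv); return o+d*(z-o[2])/d[2]
def proj(c,X):
    p=c['K']@(c['R']@np.array(X)+c['t']); return p[:2]/p[2]
def tri(c1,u1,c2,u2):
    o1,d1=ray(c1,u1);o2,d2=ray(c2,u2)
    s=np.linalg.lstsq(np.c_[d1,-d2],o2-o1,rcond=None)[0]
    a=o1+s[0]*d1;b=o2+s[1]*d2; return (a+b)/2,np.linalg.norm(a-b)
E
python3 - <<'E'
from h import *
np.set_printoptions(precision=4,suppress=True)
a=cap('top','top0');b=cap('side','side0')
for c in(a,b): print(c['camera_matrix'],-c['R'].T@c['t'],c['R'])
s=r.sense();print(s)
E
```

```text
pics
[[371.4163   0.     258.2019]
 [  0.     371.4163 190.9142]
 [  0.       0.       1.    ]] [ 0.2879 -0.0153  1.2538] [[-0.0772 -0.997  -0.0058]
 [-0.9671  0.0763 -0.2425]
 [ 0.2422 -0.0131 -0.9701]]
[[439.0695   0.     256.7177]
 [  0.     439.0695 194.6242]
 [  0.       0.       1.    ]] [-0.117   1.1089  0.6244] [[-0.8552 -0.5182 -0.0109]
 [-0.1677  0.2966 -0.9402]
 [ 0.4904 -0.8022 -0.3406]]
{'time_s': 0.1, 'joints': array([-58.9814,  22.0875,   0.3906,  -0.0251, -68.4096, -14.8191]), 'joint_velocities': array([-0.0175, -0.1474,  0.2138,  0.0379, -0.0364, -0.0949]), 'effort': array([ -0.0007, -39.1688,  18.7935,   4.2319,   0.0135,  -0.0001]), 'tcp_pos': array([ 0.1743, -0.5997,  0.2326]), 'ee_rot': array([[-0.9603, -0.2788, -0.0006],
       [-0.2788,  0.9603,  0.0018],
       [ 0.0001,  0.0019, -1.    ]]), 'wrist_force': array([ 0.1433, -0.2583,  0.2227]), 'moment': array([-0.0104,  0.0068, -0.0259]), 'gripper_force': 0.0, 'gripper_width': 1.004432963469881}
```

View pics/top0.png

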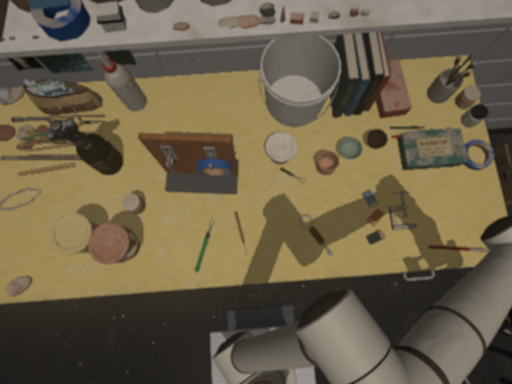

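View pics/side0.png

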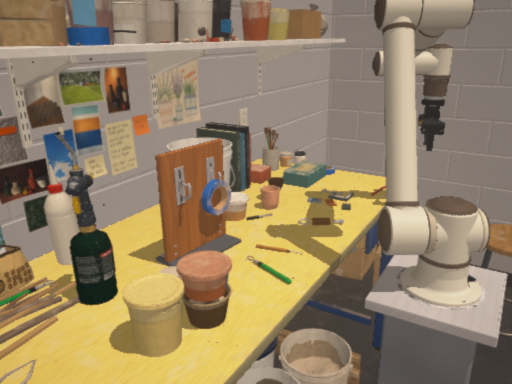

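The top view shows the key at about (318,236), with its ring near (306,219) and its shaft end near (330,253). The stand is at (190,160), with the snap hook on the left at about (168,155). In the side view the snap hook is near (183,193). I'll enlarge both.

```bash
python3 - <<'E'
from h import *
a=cv2.imread('pics/top0.png');b=cv2.imread('pics/side0.png')
k=cv2.resize(a[205:265,290:350],(400,400),interpolation=cv2.INTER_CUBIC)
s=cv2.resize(a[125:200,130:245],None,fx=3.47,fy=3.47,interpolation=cv2.INTER_CUBIC)[:260,:400]
s2=cv2.resize(b[135:270,150:250],None,fx=4,fy=4,interpolation=cv2.INTER_CUBIC)
o=np.zeros((600,800,3),np.uint8)
o[:300,:300]=cv2.resize(k,(300,300)); o[320:580,:s.shape[1]]=s; o[:540,400:]=s2
cv2.imwrite('pics/crop.png',o)
# key mask: dark wood grip + steel, restricted ROI
c=ld('top0'); p=c['p'][205:265,295:345].astype(int)
hsv=cv2.cvtColor(c['p'],cv2.COLOR_RGB2HSV)
x=c['p'].astype(int); m=((x[:,:,0]<110)&(x[:,:,0]-x[:,:,2]>15)).astype(np.uint8)
q=np.zeros_like(m);q[205:265,295:345]=m[205:265,295:345]
n,l,st,ce=cv2.connectedComponentsWithStats(q)
print(st[1:],ce[1:])
for uv in[(306,219),(318,237),(330,253)]: print(plane(c,uv,.011))
E
```

```text
[[ 295  206   50   59 1884]
 [ 328  252    1    1    1]] [[317.3163482  233.92250531]
 [328.         252.        ]]
[ 0.48789769 -0.18573874  0.011     ]
[ 0.42423088 -0.21909991  0.011     ]
[ 0.36855759 -0.2524846   0.011     ]
```

View pics/crop.png

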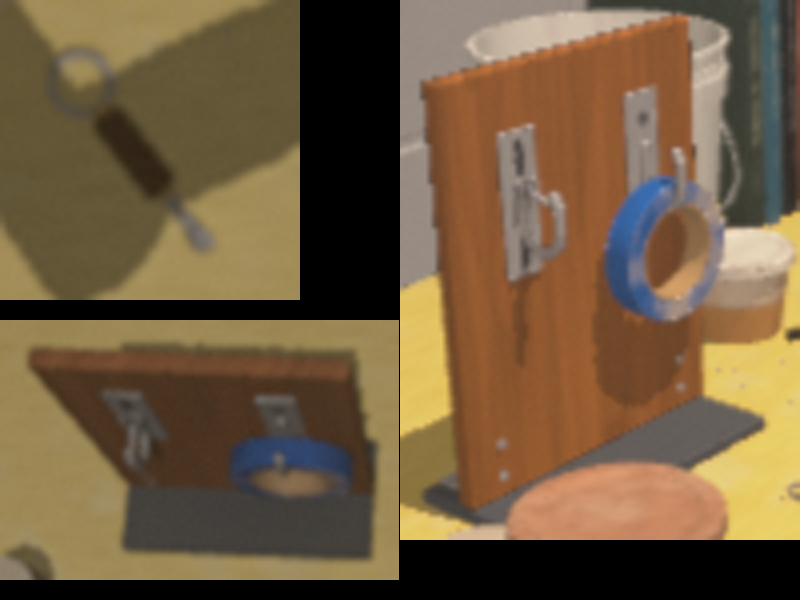

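The crop shows the ring centre at about (306.2,221.4) in the top picture, the grip centre at (316.6,235.4) and the socket end at (331,254). The stand corners and the hook (side view about (187,188)) are visible as well.

```bash
python3 - <<'E'
from h import *
np.set_printoptions(precision=4,suppress=True)
a=ld('top0');b=ld('side0')
T=lambda u,v:(130+u/3.47,125+(v-320)/3.47)
S=lambda u,v:(150+(u-400)/4,135+v/4)
for n,t,s,z in[('TL',T(32,366),S(430,88),.33),('TR',T(352,380),S(685,20),.33),('BL',T(127,487),S(465,507),.0),('BR',T(355,487),S(703,400),.0)]:
    print(n,tri(a,t,b,s),plane(a,t,z),plane(b,s,z))
for n,t,z in[('ring',(306.2,221.4),.011),('grip',(316.6,235.4),.022),('end',(331.4,254),.008)]: print(n,plane(a,t,z))
# hook nose: top crop vs side crop
print('nose',tri(a,T(138,425),b,S(545,198)),'nose tape', tri(a,T(281,460),b,S(680,150)))
E
```

```text
TL (array([0.6931, 0.2809, 0.3235]), np.float64(0.005622335091550455)) [0.6877 0.2769 0.33  ] [0.6809 0.2968 0.33  ]
TR (array([0.6619, 0.0344, 0.3236]), np.float64(0.0056933301838502474)) [0.6567 0.0327 0.33  ] [0.6501 0.0552 0.33  ]
BL (array([0.6907, 0.2843, 0.0129]), np.float64(0.00859777256046284)) [0.6909 0.2848 0.    ] [0.7133 0.2669 0.    ]
BR (array([0.661 , 0.0492, 0.0128]), np.float64(0.01645495287982287)) [0.6726 0.0537 0.    ] [0.6671 0.0274 0.    ]
ring [ 0.4797 -0.1855  0.011 ]
grip [ 0.4287 -0.2133  0.022 ]
end [ 0.3651 -0.2573  0.008 ]
nose (array([0.665, 0.216, 0.235]), np.float64(0.008381730611702703)) nose tape (array([0.6263, 0.0999, 0.2432]), np.float64(0.0008284759089949681))
```

```bash
cat >> h.py <<'E'
from scipy.spatial.transform import Rotation as Ro
def go(pos,yaw,pitch=0):
    s=r.sense(); R=s['ee_rot']; y=np.radians(yaw)
    G=np.c_[[np.cos(y),np.sin(y),0],[np.sin(y),-np.cos(y),0],[0,0,-1]]@Ro.from_euler('y',pitch,degrees=True).as_matrix()
    d=R.T@(np.array(pos)-s['tcp_pos'])*1000
    print('t',s['time_s'],'tcp',s['tcp_pos'].round(4),'shift',d.round(1),'turn',Ro.from_matrix(R.T@G).as_rotvec().round(4),'F',s['wrist_force'].round(2),'w',round(s['gripper_width'],3),round(s['gripper_force'],1))
E
python3 -c "
from h import *
go([.446,-.206,.18],212.1)"
```

```text
t 0.1 tcp [ 0.1743 -0.5997  0.2326] shift [-370.7  302.2   53.1] turn [ 1.900e-03  2.000e-04 -2.777e-01] F [ 0.14 -0.26  0.22] w 1.004 0.0
```

Call:
servo_tool([
  [[0, -37, 30, 5, 0, 0, -0.03], [0, -74, 60, 10, 0, 0, -0.06], [0, -111, 90, 16, 0, 0, -0.09], [0, -148, 120, 21, 0, 0, -0.12], [0, -185, 151, 26, 0, 0, -0.14]],
])

```text
time_s: 0.6
tcp_pos: [0.3105, -0.4018, 0.207]
ee_rot: [[-0.912, -0.411, -0.0], [-0.411, 0.912, 0.0], [0.0, 0.001, -1.0]]
wrist_force: [1.1, -0.6, 0.1]
gripper_width: 1.004
gripper_force: 0.0
```

```bash
python3 -c "
from h import *
go([.446,-.206,.18],212.1)"
```

```text
t 0.6 tcp [ 0.3105 -0.4018  0.207 ] shift [-204.   122.8   27.1] turn [ 5.00e-04 -1.00e-04 -1.37e-01] F [ 1.13 -0.58  0.09] w 1.004 0.0
```

Call:
servo_tool([
  [[0, -41, 25, 5, 0, 0, -0.03], [0, -83, 50, 11, 0, 0, -0.06], [0, -124, 75, 16, 0, 0, -0.09], [0, -170, 102, 22, 0, 0, -0.12], [0, -204, 123, 27, 0, 0, -0.137]],
])

```text
time_s: 1.1
tcp_pos: [0.4463, -0.2055, 0.1803]
ee_rot: [[-0.846, -0.532, 0.0], [-0.532, 0.846, 0.0], [-0.0, 0.0, -1.0]]
wrist_force: [0.5, -0.7, -0.4]
gripper_width: 0.998
gripper_force: 0.0
```

```bash
python3 -c "
from h import *
go([.446,-.206,.18],212.1);c=cap('wrist','w1');go([.446,-.206,.013],212.1)
for X in [(.446,-.206,.011),(.480,-.1855,.011),(.431,-.216,.011),(.3651,-.257,.008)]: print(proj(c,X))"
```

```text
t 1.1 tcp [ 0.4463 -0.2055  0.1803] shift [ 0.5 -0.2  0.3] turn [0.     0.0001 0.0013] F [ 0.49 -0.66 -0.43] w 0.998 0.0
t 1.15 tcp [ 0.4492 -0.2023  0.1795] shift [  4.9  -1.5 166.5] turn [0.0001 0.0015 0.0057] F [ 2.07  1.92 -1.55] w 0.999 0.0Traceback (most recent call last):
  File "<string>", line 4, in <module>
    for X in [(.446,-.206,.011),(.480,-.1855,.011),(.431,-.216,.011),(.3651,-.257,.008)]: print(proj(c,X))
                                                                                                ~~~~^^^^^
  File "h.py", line 13, in proj
    p=c['K']@(c['R']@np.array(X)+c['t']); return p[:2]/p[2]
      ~^^^^^
KeyError: 'K'
```

View pics/w1.png

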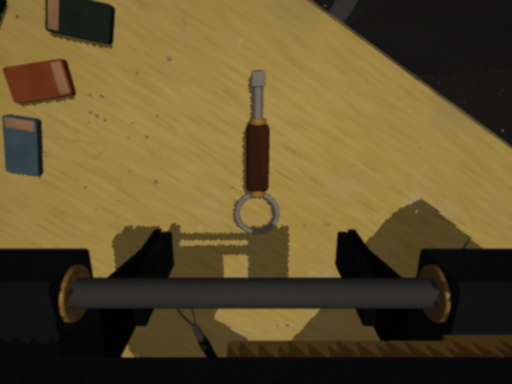

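The wrist view shows the key with its ring centre at (257.5,213), grip from (258,122) to (258,192), and socket end at (258,71).

```bash
python3 -c "
from h import *
c=ld('w1')
rg=plane(c,(257.5,213),.011);e=plane(c,(258,71),.013);g=plane(c,(258,157),.022)
print(rg,g,e,np.linalg.norm(rg-e));d=(rg-e)[:2];d/=np.linalg.norm(d)
yaw=np.degrees(np.arctan2(d[1],d[0]));print(yaw,rg[:2]-.0575*d)
p=rg[:2]-.0385*d;print(p)
go([*p,.014],yaw+180)"
```

```text
[ 0.47854141 -0.18155563  0.011     ] [ 0.42755858 -0.21340515  0.022     ] [ 0.36319984 -0.25409346  0.013     ] 0.13626963564888364
32.16561723577326 [ 0.42986692 -0.21216681]
[ 0.44595066 -0.20205181]
t 1.15 tcp [ 0.4492 -0.2023  0.1795] shift [  2.9   1.9 165.5] turn [0.0001 0.0015 0.0045] F [ 2.07  1.92 -1.55] w 0.999 0.0
```

Call:
servo_tool([
  [[0, 0, 2, 30, 0, 0, 0], [0, 0, 3, 60, 0, 0, 0], [0, 0, 3, 90, 0, 0, 0], [0, 0, 3, 110, 0, 0, 0], [0, 0, 3, 120, 0, 0, 0]],
])

```text
time_s: 1.65
tcp_pos: [0.4425, -0.2049, 0.0585]
ee_rot: [[-0.848, -0.531, -0.004], [-0.531, 0.848, 0.001], [0.003, 0.003, -1.0]]
wrist_force: [0.4, 0.4, -0.4]
gripper_width: 1.001
gripper_force: 0.0
```

```bash
python3 -c "
from h import *
go([.446,-.202,.014],212.17)"
```

```text
t 1.65 tcp [ 0.4425 -0.2049  0.0585] shift [-4.7  0.4 44.5] turn [ 0.0028 -0.0031 -0.002 ] F [ 0.41  0.4  -0.43] w 1.001 0.0
```

Call:
servo_tool([
  [[0, -3, 0, 15, 0, 0, 0], [0, -3, 0, 30, 0, 0, 0], [0, -3, 0, 40, 0, 0, 0], [0, -3, 0, 45, 0, 0, 0], [0, -3, 0, 45, 0, 0, 0]],
])

```text
time_s: 2.15
tcp_pos: [0.4463, -0.2036, 0.0153]
ee_rot: [[-0.847, -0.531, -0.001], [-0.531, 0.847, 0.0], [0.001, 0.0, -1.0]]
wrist_force: [-0.4, 0.4, 0.2]
gripper_width: 0.996
gripper_force: 0.0
```

```bash
python3 -c "
from h import *
go([.446,-.202,.014],212.17)"
```

```text
t 2.15 tcp [ 0.4463 -0.2036  0.0153] shift [-0.6  1.5  1.3] turn [ 0.0005 -0.0006 -0.0017] F [-0.37  0.39  0.17] w 0.996 0.0
```

Call:
servo_tool([
  [[0.3, 0, 1.5, 1, 0, 0, 0], [0.6, 0, 1.5, 1, 0, 0, 0], [1, 0, 1.5, 1, 0, 0, 0], [1, 0, 1.5, 1, 0, 0, 0], [1, 0, 1.5, 1, 0, 0, 0]],
])

```text
time_s: 2.65
tcp_pos: [0.4458, -0.2022, 0.0148]
ee_rot: [[-0.847, -0.531, 0.001], [-0.531, 0.847, -0.0], [-0.0, -0.0, -1.0]]
wrist_force: [-0.7, -0.0, -0.1]
gripper_width: 0.633
gripper_force: 0.0
```

Call:
servo_tool([
  [[1, 0, 0, 0, 0, 0, 0], [1, 0, 0, 0, 0, 0, 0], [1, 0, 0, 0, 0, 0, 0], [1, 0, 0, 0, 0, 0, 0], [1, 0, 0, 0, 0, 0, 0]],
])

```text
time_s: 3.15
tcp_pos: [0.4457, -0.2023, 0.0145]
ee_rot: [[-0.847, -0.531, 0.0], [-0.531, 0.847, -0.0], [-0.0, -0.0, -1.0]]
wrist_force: [-0.1, 0.2, -0.3]
gripper_width: 0.25
gripper_force: 30.0
```

Call:
servo_tool([
  [[1, 0, 0, -15, 0, 0, 0], [1, 0, 0, -40, 0, 0, 0], [1, 0, 0, -70, 0, 0, 0], [1, 0, 0, -100, 0, 0, 0], [1, 0, 0, -130, 0, 0, 0]],
])

```text
time_s: 3.65
tcp_pos: [0.4452, -0.2021, 0.1455]
ee_rot: [[-0.847, -0.531, -0.001], [-0.531, 0.847, 0.0], [0.0, 0.001, -1.0]]
wrist_force: [-0.1, 0.2, -0.8]
gripper_width: 0.248
gripper_force: 30.0
```

Call:
servo_tool([
  [[1, 0, 0, -30, 0, 0, 0], [1, 0, 0, -60, 0, 0, 0], [1, 0, 0, -90, 0, 0, 0], [1, 0, 0, -110, 0, 0, 0], [1, 0, 0, -120, 0, 0, 0]],
])

```text
time_s: 4.15
tcp_pos: [0.4461, -0.2023, 0.2665]
ee_rot: [[-0.847, -0.531, 0.003], [-0.531, 0.847, -0.0], [-0.003, -0.002, -1.0]]
wrist_force: [0.7, -0.1, -0.7]
gripper_width: 0.247
gripper_force: 30.0
```

```bash
python3 -c "
from h import *
# pre pose: crown at stand x=-90?,y=.062
y=np.radians(-7.2);ex=np.array([np.cos(y),np.sin(y)]);ey=np.array([-ex[1],ex[0]])
o=np.array([.675,.160])
p=o-.165*ex+.062*ey;print(p)
go([*p,.275],172.8)"
```

```text
[0.51907173 0.2421911 ]
t 4.15 tcp [ 0.4461 -0.2023  0.2665] shift [-297.9  337.9   -8.5] turn [-0.0011  0.0032  0.6855] F [ 0.73 -0.08 -0.7 ] w 0.247 30.0
```

Call:
servo_tool([
  [[1, -15, 17, 0, 0, 0, 0.035], [1, -40, 46, -2, 0, 0, 0.1], [1, -70, 80, -3, 0, 0, 0.17], [1, -100, 114, -4, 0, 0, 0.24], [1, -130, 148, -5, 0, 0, 0.31]],
])

```text
time_s: 4.65
tcp_pos: [0.4766, -0.0062, 0.2687]
ee_rot: [[-0.97, -0.244, -0.002], [-0.244, 0.97, -0.0], [0.002, 0.0, -1.0]]
wrist_force: [-0.2, -0.4, -0.6]
gripper_width: 0.25
gripper_force: 30.0
```

```bash
python3 -c "
from h import *
go([.519,.242,.275],172.8)"
```

```text
t 4.65 tcp [ 0.4766 -0.0062  0.2687] shift [-101.7  230.4   -6.4] turn [-0.     -0.0018  0.372 ] F [-0.25 -0.37 -0.57] w 0.25 30.0
```

Call:
servo_tool([
  [[1, -18, 41, 0, 0, 0, 0.07], [1, -36, 82, -2, 0, 0, 0.14], [1, -54, 123, -3, 0, 0, 0.21], [1, -72, 164, -4, 0, 0, 0.28], [1, -86, 196, -5, 0, 0, 0.34]],
])

```text
time_s: 5.15
tcp_pos: [0.5116, 0.2056, 0.2732]
ee_rot: [[-0.996, 0.092, -0.002], [0.092, 0.996, -0.001], [0.002, -0.001, -1.0]]
wrist_force: [-0.0, -0.5, -0.2]
gripper_width: 0.249
gripper_force: 30.0
```

Call:
servo_tool([
  [[1, -11, 22, -1, 0, 0, 0.02], [1, -17, 34, -1, 0, 0, 0.03], [1, -17, 34, -1, 0, 0, 0.03], [1, -17, 34, -1, 0, 0, 0.03], [1, -17, 34, -1, 0, 0, 0.03]],
])

```text
time_s: 5.65
tcp_pos: [0.5317, 0.2345, 0.2755]
ee_rot: [[-0.993, 0.121, -0.001], [0.121, 0.993, -0.0], [0.001, -0.0, -1.0]]
wrist_force: [-0.3, 0.2, -0.5]
gripper_width: 0.245
gripper_force: 30.0
```

```bash
python3 -c "
from h import *
go([.519,.242,.275],172.8)
cap('wrist','w2');cap('side','s2');cap('top','t2')
a=cv2.imread('pics/w2.png');b=cv2.imread('pics/s2.png')[130:230,130:280];t=cv2.imread('pics/t2.png')[120:200,130:230]
o=np.zeros((600,800,3),np.uint8);o[:288,:384]=cv2.resize(a,(384,288));o[300:600,:375]=cv2.resize(t,None,fx=3.75,fy=3.75,interpolation=cv2.INTER_CUBIC);o[:267,400:]=cv2.resize(b,(400,267),interpolation=cv2.INTER_CUBIC)
cv2.imwrite('pics/c2.png',o)
go([.519,.242,.275],172.8)"
```

```text
t 5.65 tcp [0.5317 0.2345 0.2755] shift [13.5  6.   0.5] turn [-0.0005 -0.0006  0.0044] F [-0.27  0.24 -0.49] w 0.245 30.0
t 5.8 tcp [0.5319 0.2348 0.2759] shift [13.7  5.6  0.9] turn [0.0003 0.0002 0.0046] F [-0.21  0.59 -0.06] w 0.248 30.0
```

View pics/c2.png

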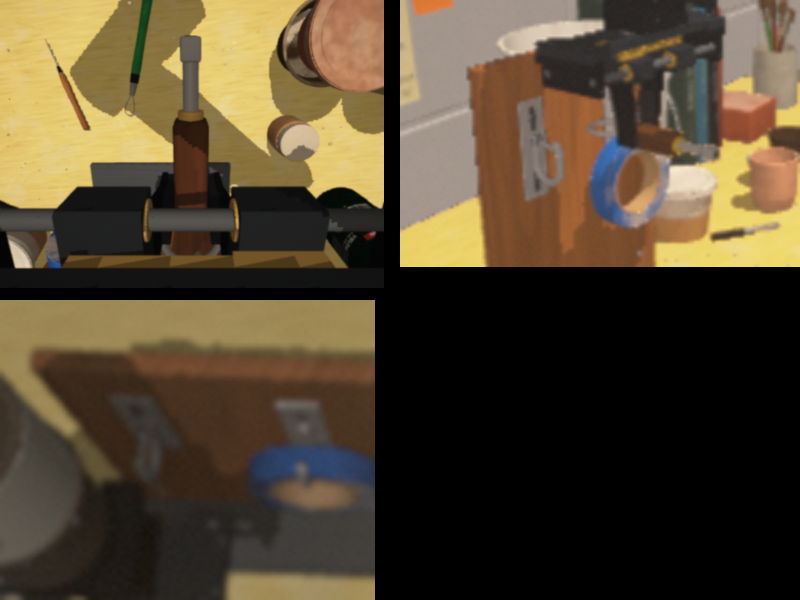

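The side view shows the key held level in the jaws, with the snap hook at about crop (548,165), which is full picture (186,192). The wrist view shows the foot's front edge level from about (123,217) to (307,217), so the yaw is nearly right. I'll take one zoomed look for hook and board precision.

```bash
python3 - <<'E'
from h import *
b=cv2.imread('pics/s2.png')[165:215,165:230];t=cv2.imread('pics/top0.png')[132:197,133:243]
o=np.zeros((600,800,3),np.uint8)
B=cv2.resize(b,None,fx=6,fy=6,interpolation=cv2.INTER_CUBIC);o[:300,:390]=B
T=cv2.resize(t,None,fx=4.6,fy=4.6,interpolation=cv2.INTER_CUBIC);T=cv2.convertScaleAbs(T,alpha=1.7);o[301:600,:506]=T[:299]
w=cv2.imread('pics/w2.png')[200:330,60:400];W=cv2.convertScaleAbs(w,alpha=1.3);o[:130,400:740]=W
s=cv2.imread('pics/side0.png')[175:215,170:210];o[300:580,515:795]=cv2.resize(s,None,fx=7,fy=7,interpolation=cv2.INTER_CUBIC)
cv2.imwrite('pics/c3.png',o)
E
```

```text
(no output)
```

View pics/c3.png

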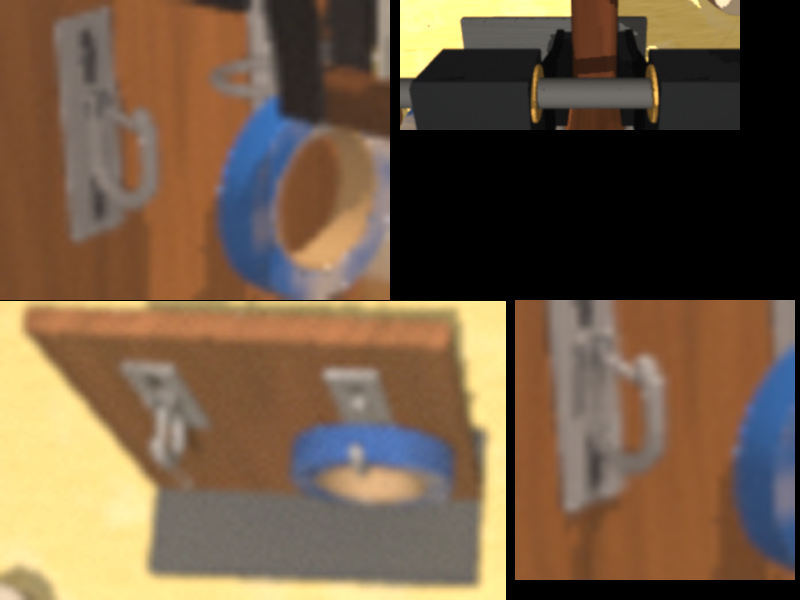

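Zoomed: the nose top is at side (189.3,183.3) and top (171.7,156.1). The board's top front edge in the top view runs from (139.1,138.7) to (230.2,142.2), the foot junction from (166.7,172.7) to (236.9,175.3), and the wrist-view foot corners are (123,217) and (306,217).

```bash
python3 - <<'E'
from h import *
np.set_printoptions(precision=4,suppress=True)
a=ld('top0');b=ld('side0');w=ld('w2');s2=ld('s2')
for n,p,q,z in[('top',(139.1,138.7),(230.2,142.2),.33),('junc',(166.7,172.65),(236.9,175.3),.008),('footfront',(165.6,190.5),(236.3,193.3),.008)]:
    P=plane(a,p,z);Q=plane(a,q,z);d=P-Q;print(n,P,Q,np.linalg.norm(d),np.degrees(np.arctan2(-d[0],d[1])),(P+Q)/2)
P=plane(w,(123,217),.008);Q=plane(w,(306,217),.008);d=P-Q;print('wfoot',P,Q,np.linalg.norm(d),np.degrees(np.arctan2(d[0],-d[1])),(P+Q)/2)
print('nose',tri(a,(171.7,156.1),b,(189.3,183.3)))
# height of nose from side ray at candidate stand-plane: intersect side ray with vertical plane y_stand=62
y=np.radians(-7.2);ex=np.array([np.cos(y),np.sin(y),0]);ey=np.array([-ex[1],ex[0],0])
for ox in(.667,.675):
    o0=np.array([ox,.16,0])
    for c,uv in((b,(189.3,183.3)),(s2,(188.3,183.7)),(a,(171.7,156.1))):
        o,d=ray(c,uv);k=((o0+.062*ey-o)@ey)/(d@ey);X=o+k*d;k2=((o0-.037*ex-o)@ex)/(d@ex);print(ox,X,(X-o0)@ex,'| xplane',o+k2*d,(o+k2*d-o0)@ey)
# crown check: TCP (.5319,.2348,.2759)
t=np.array([.5319,.2348,.2759]);C=t+.0595*ex+[0,0,-.003];print('crown',C,proj(s2,C),'seen ~ (200.5,177.8)')
E
```

```text
top [0.6864 0.2773 0.33  ] [0.6572 0.0359 0.33  ] 0.24308509437883 -6.903288417355315 [0.6718 0.1566 0.33  ]
junc [0.6901 0.2825 0.008 ] [0.661  0.0377 0.008 ] 0.24653811519154442 -6.778464205498504 [0.6755 0.1601 0.008 ]
footfront [0.6257 0.2875 0.008 ] [0.5965 0.0439 0.008 ] 0.24533175878418353 -6.842919549597225 [0.6111 0.1657 0.008 ]
wfoot [0.5932 0.0496 0.008 ] [0.6226 0.2924 0.008 ] 0.24453015786882862 -6.915921171881661 [0.6079 0.171  0.008 ]
nose (array([0.6602, 0.2094, 0.2377]), np.float64(0.01001188206923836))
0.667 [0.64   0.2259 0.2439] -0.03502156312514865 | xplane [0.6383 0.2279 0.2448] 0.0637936109262194
0.667 [0.6442 0.2254 0.2419] -0.030858103144801925 | xplane [0.6388 0.2316 0.2446] 0.0675413452187695
0.667 [0.6791 0.221  0.1991] 0.0043990520270364274 | xplane [0.634  0.1937 0.3209] 0.029264604393235437
0.675 [0.6391 0.227  0.2444] -0.0440644681593726 | xplane [0.6453 0.2198 0.2413] 0.05559549579789821
0.675 [0.6432 0.2265 0.2424] -0.03990635204790442 | xplane [0.6457 0.2235 0.2411] 0.059377829617720534
0.675 [0.6805 0.2218 0.1953] -0.0022698370264094356 | xplane [0.6426 0.1989 0.2975] 0.034537882662496314
crown [0.5909 0.2273 0.2729] [202.5883 176.0122] seen ~ (200.5,177.8)
```

```bash
cat >> h.py <<'E'
YAW=-6.85;_y=np.radians(YAW);EX=np.array([np.cos(_y),np.sin(_y)]);EY=np.array([-EX[1],EX[0]]);O=np.array([.673,.161])
def st(x,y,z,pitch=0): go([*(O+(x-.0595)*EX+y*EY),z],180+YAW,pitch)
E
python3 -c "
from h import *
st(-.024,.062,.274)"
```

```text
t 5.8 tcp [0.5319 0.2348 0.2759] shift [-65.4   5.7   2. ] turn [ 0.0003  0.0002 -0.0016] F [-0.21  0.59 -0.06] w 0.248 30.0
```

Call:
servo_tool([
  [[1, -13, 5, 0, 0, 0, 0], [1, -26, 6, 0, 0, 0, 0], [1, -39, 6, 0, 0, 0, 0], [1, -52, 6, 1, 0, 0, 0], [1, -65, 6, 1, 0, 0, 0]],
])

```text
time_s: 6.3
tcp_pos: [0.5984, 0.2333, 0.2741]
ee_rot: [[-0.993, 0.12, -0.001], [0.12, 0.993, -0.0], [0.0, -0.0, -1.0]]
wrist_force: [1.4, 0.3, -0.2]
gripper_width: 0.248
gripper_force: 30.0
```

```bash
python3 - <<'E'
from h import *
st(-.024,.062,.274)
cap('side','s3');cap('top','t3')
o=np.zeros((500,800,3),np.uint8)
b=cv2.imread('pics/s3.png')[160:210,160:230];t=cv2.imread('pics/t3.png')[130:180,140:200]
o[:285,:399]=cv2.resize(b,(399,285),interpolation=cv2.INTER_CUBIC);o[:330,402:798]=cv2.convertScaleAbs(cv2.resize(t,(396,330),interpolation=cv2.INTER_CUBIC),alpha=1.6)
cv2.imwrite('pics/c4.png',o)
st(-.024,.062,.274)
E
```

```text
t 6.3 tcp [0.5984 0.2333 0.2741] shift [ 0.8 -0.9  0.1] turn [-0.0003 -0.0005 -0.0012] F [ 1.44  0.26 -0.2 ] w 0.248 30.0
t 6.4 tcp [0.5989 0.2333 0.2736] shift [ 1.3 -0.9 -0.4] turn [-0.0007 -0.0006 -0.0024] F [-0.62  0.2  -1.05] w 0.25 30.0
```

View pics/c4.png

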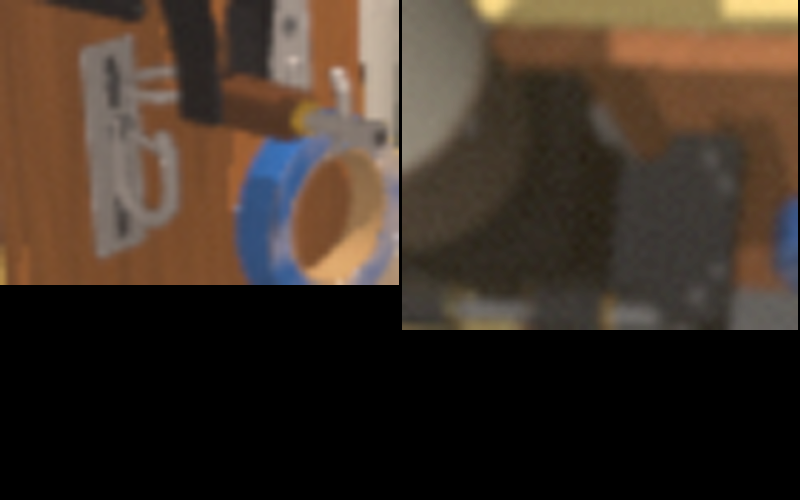

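The side view shows the ring level above the hook, with its far end at about (183.2,174) and the nose top at (188.1,183.3). I'll compare these with the projection.

```bash
python3 - <<'E'
from h import *
c=ld('s3')
def P(x,y,z): return proj(c,[*(O+x*EX+y*EY),z]).round(1)
print('crown outer',P(-.0213+.0013,.062,.2705),'left extreme ring',[P(-.0447+.0013+.0234*np.cos(k),.062+.0234*np.sin(k),.2705) for k in(0,.5,1,1.57)])
for z in(.238,.243,.248): print('nose',z,P(-.041,.062,z))
print('backbar front',P(-.009,.062,.235),'gate pivot',P(-.01,.062,.243))
E
```

```text
crown outer [183.1 172.9] left extreme ring [array([183.1, 172.9]), array([180.8, 174.1]), array([180.5, 175.3]), array([182.7, 176.5])]
nose 0.238 [189.2 185.5]
nose 0.243 [189.1 183.8]
nose 0.248 [188.9 182.1]
backbar front [181.3 184.4] gate pivot [181.3 181.7]
```

Call:
servo_tool([
  [[1, 1, 0, 5, 0, 0, 0], [1, 1, 0, 10, 0, 0, 0], [1, 1, 0, 14, 0, 0, 0], [1, 1, 0, 17, 0, 0, 0], [1, 1, 0, 18, 0, 0, 0]],
])

```text
time_s: 6.9
tcp_pos: [0.5959, 0.234, 0.2561]
ee_rot: [[-0.993, 0.12, -0.001], [0.12, 0.993, -0.0], [0.001, -0.0, -1.0]]
wrist_force: [-0.0, 0.1, -0.6]
gripper_width: 0.249
gripper_force: 30.0
```

Call:
servo_tool([
  [[1, 0, 0, 1, 0, 0, 0], [1, 0, 0, 2, 0, 0, 0], [1, 0, 0, 3, 0, 0, 0], [1, 0, 0, 4, 0, 0, 0], [1, 0, 0, 5, 0, 0, 0]],
])

```text
time_s: 7.4
tcp_pos: [0.5964, 0.234, 0.2515]
ee_rot: [[-0.993, 0.12, 0.0], [0.12, 0.993, 0.0], [-0.0, 0.0, -1.0]]
wrist_force: [-0.8, -0.2, -0.3]
gripper_width: 0.253
gripper_force: 30.0
```

Call:
servo_tool([
  [[1, -1, 0, 1, 0, 0, 0], [1, -1, 0, 2, 0, 0, 0], [1, -1, 0, 3, 0, 0, 0], [1, -1, 0, 4, 0, 0, 0], [1, -1, 0, 5, 0, 0, 0]],
])

```text
time_s: 7.9
tcp_pos: [0.5974, 0.2339, 0.2465]
ee_rot: [[-0.993, 0.12, 0.0], [0.12, 0.993, -0.0], [-0.0, 0.0, -1.0]]
wrist_force: [-0.0, 0.9, 0.4]
gripper_width: 0.249
gripper_force: 30.0
```

Call:
servo_tool([
  [[1, 0, 0, 1, 0, 0, 0], [1, 0, 0, 2, 0, 0, 0], [1, 0, 0, 3, 0, 0, 0], [1, 0, 0, 4, 0, 0, 0], [1, 0, 0, 4, 0, 0, 0]],
])

```text
time_s: 8.4
tcp_pos: [0.5979, 0.2339, 0.2433]
ee_rot: [[-0.993, 0.12, 0.002], [0.12, 0.993, 0.0], [-0.002, 0.001, -1.0]]
wrist_force: [-1.2, -0.7, 4.7]
gripper_width: 0.251
gripper_force: 30.0
```

Call:
servo_tool([
  [[1, 0, 0, 1, 0, 0, 0], [1, 0, 0, 1.5, 0, 0, 0], [1, 0, 0, 2, 0, 0, 0], [1, 0, 0, 2.5, 0, 0, 0], [1, 0, 0, 3, 0, 0, 0]],
])

```text
time_s: 8.9
tcp_pos: [0.598, 0.2343, 0.2402]
ee_rot: [[-0.993, 0.12, 0.002], [0.12, 0.993, 0.001], [-0.002, 0.001, -1.0]]
wrist_force: [0.0, -0.1, 4.9]
gripper_width: 0.253
gripper_force: 30.0
```

```bash
python3 -c "
from h import *
s=r.sense();print(s['wrist_force'],s['moment'],s['tcp_pos'])"
```

```text
[ 0.04373866 -0.09494018  4.89080086] [ 0.05822257 -0.32762846  0.03490001] [0.59796773 0.23426352 0.24023972]
```

Call:
servo_tool([
  [[1, 0, 0, 1.5, 0, 0, 0], [1, 0, 0, 3, 0, 0, 0], [1, 0, 0, 4.5, 0, 0, 0], [1, 0, 0, 6, 0, 0, 0], [1, 0, 0, 7, 0, 0, 0]],
])

```text
time_s: 9.4
tcp_pos: [0.5976, 0.2341, 0.2325]
ee_rot: [[-0.993, 0.12, 0.001], [0.12, 0.993, 0.0], [-0.001, 0.001, -1.0]]
wrist_force: [0.5, 1.1, 5.2]
gripper_width: 0.245
gripper_force: 30.0
```

Call:
servo_tool([
  [[1, 0, 0, 1.5, 0, 0, 0], [1, 0, 0, 3, 0, 0, 0], [1, 0, 0, 4.5, 0, 0, 0], [1, 0, 0, 6, 0, 0, 0], [1, 0, 0, 7, 0, 0, 0]],
])

```text
time_s: 9.9
tcp_pos: [0.5972, 0.2338, 0.2253]
ee_rot: [[-0.993, 0.12, -0.0], [0.12, 0.993, -0.0], [0.0, -0.0, -1.0]]
wrist_force: [-0.9, 0.3, 4.8]
gripper_width: 0.249
gripper_force: 30.0
```

Call:
servo_tool([
  [[1, 0, 0, 1.5, 0, 0, 0], [1, 0, 0, 3, 0, 0, 0], [1, 0, 0, 4, 0, 0, 0], [1, 0, 0, 5, 0, 0, 0], [1, 0, 0, 6, 0, 0, 0]],
])

```text
time_s: 10.4
tcp_pos: [0.5969, 0.2336, 0.2192]
ee_rot: [[-0.993, 0.12, -0.001], [0.12, 0.993, -0.001], [0.001, -0.001, -1.0]]
wrist_force: [-0.9, 0.3, 4.4]
gripper_width: 0.249
gripper_force: 30.0
```

Call:
servo_tool([
  [[1, 0, 0, 1, 0, 0, 0], [1, 0, 0, 2, 0, 0, 0], [1, 0, 0, 3, 0, 0, 0], [1, 0, 0, 3.5, 0, 0, 0], [1, 0, 0, 3.5, 0, 0, 0]],
])

```text
time_s: 10.9
tcp_pos: [0.597, 0.2339, 0.2157]
ee_rot: [[-0.993, 0.12, -0.001], [0.12, 0.993, -0.0], [0.001, -0.0, -1.0]]
wrist_force: [-2.6, 1.4, 3.6]
gripper_width: 0.253
gripper_force: 30.0
```

Call:
servo_tool([
  [[1, 0, 0, 0.5, 0, 0, 0], [1, 0, 0, 1, 0, 0, 0], [1, 0, 0, 1.5, 0, 0, 0], [1, 0, 0, 2, 0, 0, 0], [1, 0, 0, 2, 0, 0, 0]],
])

```text
time_s: 11.4
tcp_pos: [0.5972, 0.2339, 0.2138]
ee_rot: [[-0.993, 0.12, -0.0], [0.12, 0.993, 0.0], [0.0, -0.0, -1.0]]
wrist_force: [-1.7, 0.8, 3.5]
gripper_width: 0.252
gripper_force: 30.0
```

```bash
python3 -c "
from h import *
s=r.sense();print(s['wrist_force'],s['moment'],s['tcp_pos'])"
```

```text
[-1.66872619  0.82998181  3.46944938] [0.16815678 0.36098562 0.0521553 ] [0.59719656 0.23390916 0.21383459]
```

Call:
servo_tool([
  [[1, 0, 0, 0.5, 0, 0, 0], [1, 0, 0, 1, 0, 0, 0], [1, 0, 0, 1.5, 0, 0, 0], [1, 0, 0, 2, 0, 0, 0], [1, 0, 0, 2, 0, 0, 0]],
])

```text
time_s: 11.9
tcp_pos: [0.5972, 0.2338, 0.2118]
ee_rot: [[-0.993, 0.12, -0.001], [0.12, 0.993, -0.0], [0.001, -0.0, -1.0]]
wrist_force: [-2.7, 1.3, 2.9]
gripper_width: 0.253
gripper_force: 30.0
```

```bash
python3 - <<'E'
from h import *
s=r.sense();print(s['wrist_force'],s['moment'],s['tcp_pos'])
cap('side','s5')
b=cv2.imread('pics/s5.png')[165:225,155:235]
cv2.imwrite('pics/c5.png',cv2.resize(b,None,fx=9,fy=9,interpolation=cv2.INTER_CUBIC))
s=r.sense();print(s['wrist_force'],s['moment'],s['tcp_pos'])
E
```

```text
[-2.71213153  1.31345241  2.88088039] [0.10379513 0.4001954  0.03835658] [0.59717513 0.23380892 0.21180392]
[-2.51108352  0.73567189  2.51293694] [ 0.12936221  0.44191955 -0.01657055] [0.59716133 0.23382028 0.21179716]
```

View pics/c5.png

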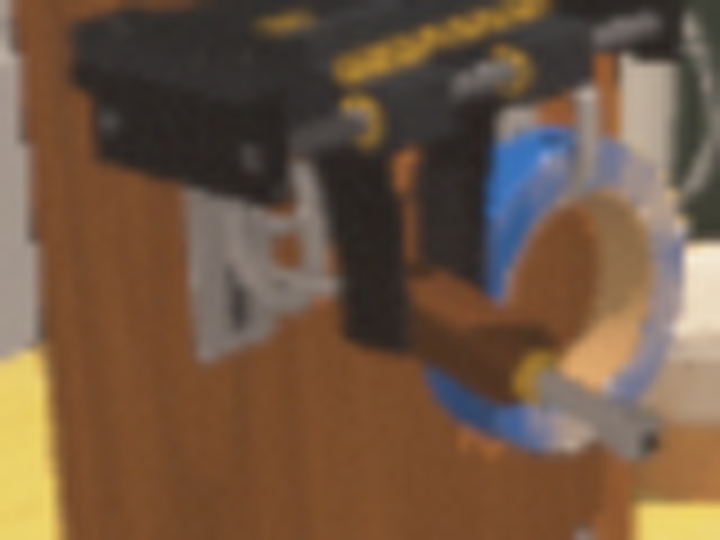

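The side view shows that the key has pitched in the jaws: ring end up, shaft end down at about (226.7,213.7). I'll work out the tilt.

```bash
python3 - <<'E'
from h import *
c=ld('s5');t=np.array([.5972,.2338,.2118-.0035]);e=np.array([*EX,0]);z=np.array([0,0,1])
for th in range(0,36,5):
    k=np.radians(th);d=np.cos(k)*e+np.sin(k)*z
    print(th,proj(c,t-.0976*d).round(1),'crown',(t+.0595*d)[2].round(4),((t+.0595*d)[:2]-O)@EX)
E
```

```text
0 [227.4 206.8] crown 0.2083 -0.02444181335897288
5 [227.4 209.8] crown 0.2135 -0.02466822882251402
10 [227.2 212.7] crown 0.2186 -0.025345752054746463
15 [226.8 215.5] crown 0.2237 -0.026469226694773237
20 [226.2 218.2] crown 0.2287 -0.02803010242221132
25 [225.3 220.6] crown 0.2334 -0.030016500030292215
30 [224.3 222.9] crown 0.238 -0.032413301833798695
35 [223.1 225. ] crown 0.2424 -0.035202266723777874
```

Call:
servo_tool([
  [[1, 0, 0, 0, 0, 0.02, 0], [1, 0, 0, 0, 0, 0.04, 0], [1, 0, 0, 0, 0, 0.06, 0], [1, 0, 0, 0, 0, 0.08, 0], [1, 0, 0, 0, 0, 0.1, 0]],
])

```text
time_s: 12.45
tcp_pos: [0.5977, 0.2337, 0.211]
ee_rot: [[-0.988, 0.12, -0.101], [0.12, 0.993, 0.012], [0.102, -0.0, -0.995]]
wrist_force: [0.1, -0.1, -0.9]
gripper_width: 0.251
gripper_force: 30.0
```

```bash
python3 -c "
from h import *
s=r.sense();print(s['wrist_force'],s['moment'],s['tcp_pos'])"
```

```text
[ 0.08358688 -0.07137337 -0.85002207] [-0.00302072 -0.32422863  0.0085936 ] [0.59772565 0.23372732 0.21101594]
```

Force fell to the key's weight, so the gate has snapped shut behind the ring. Next is the upward pull.

Call:
servo_tool([
  [[1, 0, 0, -2, 0, 0, 0], [1, 0, 0, -4, 0, 0, 0], [1, 0, 0, -6, 0, 0, 0], [1, 0, 0, -8, 0, 0, 0], [1, 0, 0, -10, 0, 0, 0]],
])

```text
time_s: 12.95
tcp_pos: [0.5983, 0.2338, 0.2224]
ee_rot: [[-0.988, 0.12, -0.099], [0.119, 0.993, 0.012], [0.099, 0.0, -0.995]]
wrist_force: [-0.4, 0.0, 0.0]
gripper_width: 0.25
gripper_force: 30.0
```

Call:
servo_tool([
  [[1, 0, 0, -1, 0, 0, 0], [1, 0, 0, -2, 0, 0, 0], [1, 0, 0, -3, 0, 0, 0], [1, 0, 0, -4, 0, 0, 0], [1, 0, 0, -5, 0, 0, 0]],
])

```text
time_s: 13.45
tcp_pos: [0.5988, 0.2337, 0.227]
ee_rot: [[-0.988, 0.12, -0.099], [0.119, 0.993, 0.012], [0.1, -0.0, -0.995]]
wrist_force: [-0.2, -0.4, 0.5]
gripper_width: 0.248
gripper_force: 30.0
```

Call:
servo_tool([
  [[1, 0, 0, -0.7, 0, 0, 0], [1, 0, 0, -1.4, 0, 0, 0], [1, 0, 0, -2, 0, 0, 0], [1, 0, 0, -2.5, 0, 0, 0], [1, 0, 0, -3, 0, 0, 0]],
])

```text
time_s: 13.95
tcp_pos: [0.5991, 0.2336, 0.23]
ee_rot: [[-0.988, 0.12, -0.099], [0.119, 0.993, 0.012], [0.1, -0.0, -0.995]]
wrist_force: [-1.2, -0.1, -2.0]
gripper_width: 0.251
gripper_force: 30.0
```

Call:
servo_tool([
  [[1, 0, 0, -0.5, 0, 0, 0], [1, 0, 0, -1, 0, 0, 0], [1, 0, 0, -1.5, 0, 0, 0], [1, 0, 0, -2, 0, 0, 0], [1, 0, 0, -2, 0, 0, 0]],
])

```text
time_s: 14.45
tcp_pos: [0.5989, 0.2336, 0.2309]
ee_rot: [[-0.988, 0.12, -0.101], [0.12, 0.993, 0.012], [0.102, -0.001, -0.995]]
wrist_force: [-0.2, -0.2, -6.1]
gripper_width: 0.25
gripper_force: 30.0
```

Call:
servo_tool([
  [[1, 0, 0, -0.5, 0, 0, 0], [1, 0, 0, -0.8, 0, 0, 0], [1, 0, 0, -0.8, 0, 0, 0], [1, 0, 0, -0.8, 0, 0, 0], [1, 0, 0, -0.8, 0, 0, 0]],
])

```text
time_s: 14.95
tcp_pos: [0.5989, 0.2336, 0.2324]
ee_rot: [[-0.988, 0.12, -0.1], [0.119, 0.993, 0.012], [0.101, -0.0, -0.995]]
wrist_force: [-1.2, 1.2, -7.2]
gripper_width: 0.247
gripper_force: 30.0
```

Call:
servo_tool([
  [[1, 0, 0, -0.2, 0, 0, 0], [1, 0, 0, -0.3, 0, 0, 0], [1, 0, 0, -0.4, 0, 0, 0], [1, 0, 0, -0.5, 0, 0, 0], [1, 0, 0, -0.5, 0, 0, 0]],
])

```text
time_s: 15.45
tcp_pos: [0.599, 0.2336, 0.233]
ee_rot: [[-0.988, 0.12, -0.1], [0.119, 0.993, 0.012], [0.101, -0.0, -0.995]]
wrist_force: [-2.9, 1.9, -7.1]
gripper_width: 0.25
gripper_force: 30.0
```

Call:
servo_tool([
  [[1, 0, 0, 2, 0, 0, 0], [1, -1, 0, 7, 0, 0, 0], [1, -1, 0, 13, 0, 0, 0], [1, -2, 0, 18, 0, 0, 0], [1, -2, 0, 22, 0, 0, 0]],
])

```text
time_s: 15.95
tcp_pos: [0.5997, 0.2336, 0.2112]
ee_rot: [[-0.988, 0.12, -0.098], [0.119, 0.993, 0.012], [0.099, 0.0, -0.995]]
wrist_force: [-0.1, 0.2, -0.2]
gripper_width: 0.253
gripper_force: 30.0
```

```bash
python3 - <<'E'
from h import *
s=r.sense();print(s['joints'].round(1),s['wrist_force'],s['tcp_pos'])
c=np.array([-59,0,-4])
for a in np.arange(-.1,-1.01,-.1): print(a.round(1),(c-Ro.from_rotvec([0,a,0]).apply(c)).round(1))
E
```

```text
[  33.9   27.3    6.8   -3.9  -73.8 -129.6] [-0.07290168  0.2186646  -0.18344472] [0.5996852  0.23358821 0.21115919]
-0.1 [-0.7  0.   5.9]
-0.2 [-2.   0.  11.6]
-0.3 [-3.8  0.  17.3]
-0.4 [-6.2  0.  22.7]
-0.5 [-9.1  0.  27.8]
-0.6 [-12.6   0.   32.6]
-0.7 [-16.5   0.   37.1]
-0.8 [-20.8   0.   41.1]
-0.9 [-25.5   0.   44.7]
-1.0 [-30.5   0.   47.8]
```

Call:
servo_tool([
  [[1, -1, 0, 6, 0, -0.1, 0], [1, -2, 0, 12, 0, -0.2, 0], [1, -4, 0, 17, 0, -0.3, 0], [1, -6, 0, 23, 0, -0.4, 0], [1, -9, 0, 28, 0, -0.5, 0]],
])

```text
time_s: 16.45
tcp_pos: [0.6055, 0.2343, 0.1835]
ee_rot: [[-0.914, 0.118, 0.389], [0.11, 0.993, -0.044], [-0.391, 0.003, -0.92]]
wrist_force: [2.1, -2.3, -0.5]
gripper_width: 0.25
gripper_force: 30.0
```

```bash
python3 - <<'E'
from h import *
s=r.sense();print(s['joints'].round(1),s['wrist_force'],s['moment'],s['tcp_pos'])
c=np.array([-59,0,-4])
for a in np.arange(-.1,-.51,-.1): print(a.round(1),(c-Ro.from_rotvec([0,a,0]).apply(c)).round(1))
E
```

```text
[  41.    18.2  -27.5   32.4  -32.5 -163.6] [ 2.12760388 -2.3070721  -0.52619703] [-0.22806012  0.4746775  -0.13877381] [0.60549955 0.2342721  0.18346294]
-0.1 [-0.7  0.   5.9]
-0.2 [-2.   0.  11.6]
-0.3 [-3.8  0.  17.3]
-0.4 [-6.2  0.  22.7]
-0.5 [-9.1  0.  27.8]
```

Call:
servo_tool([
  [[1, 0, 0, 0, 0, 0, 0], [1, 0, 0, 0, 0, 0, 0], [1, 0, 0, 0, 0, 0, 0], [1, 0, 0, 0, 0, 0, 0], [1, 0, 0, 0, 0, 0, 0]],
])

```text
time_s: 16.95
tcp_pos: [0.6068, 0.2333, 0.1837]
ee_rot: [[-0.915, 0.121, 0.386], [0.112, 0.993, -0.046], [-0.389, 0.002, -0.921]]
wrist_force: [0.3, -0.4, -0.9]
gripper_width: 0.251
gripper_force: 30.0
```

```bash
python3 - <<'E'
from h import *
s=r.sense();print(s['joints'].round(1),s['wrist_force'],s['moment'],s['tcp_pos'])
cap('side','s6')
b=cv2.imread('pics/s6.png')[165:225,155:235]
cv2.imwrite('pics/c6.png',cv2.resize(b,None,fx=9,fy=9,interpolation=cv2.INTER_CUBIC))
E
```

```text
[  40.9   18.4  -27.    31.9  -32.9 -163.1] [ 0.26916202 -0.4425446  -0.88326563] [0.06083416 0.88885921 0.01032196] [0.60684246 0.23334268 0.18366405]
```

View pics/c6.png

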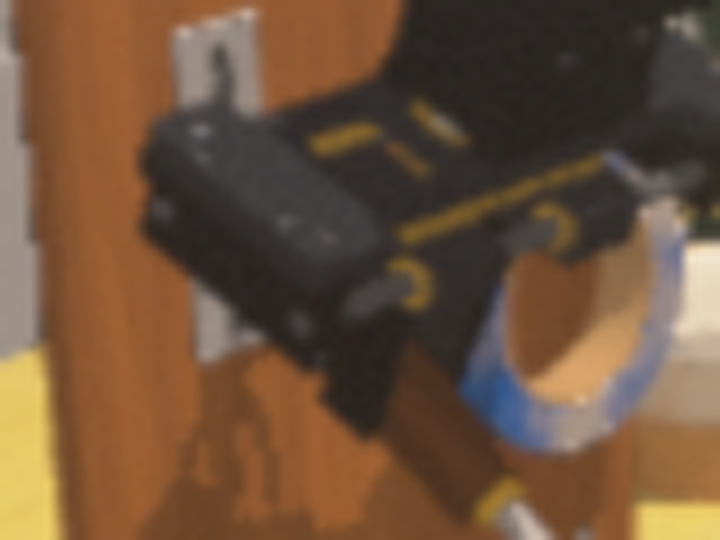

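Call:
servo_tool([
  [[1, 0, 0, 0, 0, 0, 0], [0.7, 0, 0, 0, 0, 0, 0], [0.6, 0, 0, 0, 0, 0, 0], [0.5, 0, 0, 0, 0, 0, 0], [0.45, 0, 0, 0, 0, 0, 0]],
])

```text
time_s: 17.5
tcp_pos: [0.6056, 0.2327, 0.1828]
ee_rot: [[-0.915, 0.12, 0.385], [0.111, 0.993, -0.047], [-0.387, -0.0, -0.922]]
wrist_force: [-0.2, 0.3, -0.3]
gripper_width: 0.481
gripper_force: 0.0
```

Call:
servo_tool([
  [[0.45, 0, 0, -10, 0, 0, 0], [0.45, 0, 0, -25, 0, 0, 0], [0.45, 0, 0, -45, 0, 0, 0], [0.45, 0, 0, -65, 0, 0, 0], [0.45, 0, 0, -90, 0, 0, 0]],
])

```text
time_s: 18.0
tcp_pos: [0.5702, 0.2367, 0.2664]
ee_rot: [[-0.916, 0.121, 0.384], [0.111, 0.993, -0.047], [-0.387, -0.001, -0.922]]
wrist_force: [0.2, -0.6, 0.9]
gripper_width: 0.549
gripper_force: 0.0
```

Call:
servo_tool([
  [[0.45, 15, 0, -20, 0, 0, 0], [0.45, 35, 0, -40, 0, 0, 0], [0.45, 60, 0, -60, 0, 0, 0], [0.45, 80, 0, -70, 0, 0, 0], [0.45, 95, 0, -75, 0, 0, 0]],
])

```text
time_s: 18.5
tcp_pos: [0.4538, 0.2512, 0.2996]
ee_rot: [[-0.915, 0.119, 0.386], [0.111, 0.993, -0.044], [-0.388, 0.002, -0.921]]
wrist_force: [0.4, -0.1, -1.0]
gripper_width: 0.554
gripper_force: 0.0
```

Call:
servo_tool([
  [[0.45, 0, 0, 0, 0, 0, 0], [0.45, 0, 0, 0, 0, 0, 0], [0.45, 0, 0, 0, 0, 0, 0], [0.45, 0, 0, 0, 0, 0, 0], [0.45, 0, 0, 0, 0, 0, 0]],
])

```text
time_s: 19.0
tcp_pos: [0.4556, 0.2508, 0.2977]
ee_rot: [[-0.915, 0.121, 0.384], [0.111, 0.993, -0.048], [-0.387, -0.001, -0.922]]
wrist_force: [-0.7, 0.9, -1.0]
gripper_width: 0.55
gripper_force: 0.0
```

Call:
servo_tool([
  [[0.45, 0, 0, 0, 0, 0, 0], [0.45, 0, 0, 0, 0, 0, 0], [0.45, 0, 0, 0, 0, 0, 0], [0.45, 0, 0, 0, 0, 0, 0], [0.45, 0, 0, 0, 0, 0, 0]],
])

```text
time_s: 19.5
tcp_pos: [0.4551, 0.2509, 0.2979]
ee_rot: [[-0.915, 0.12, 0.384], [0.111, 0.993, -0.047], [-0.387, -0.001, -0.922]]
wrist_force: [0.4, -0.6, 0.3]
gripper_width: 0.548
gripper_force: 0.0
```

```bash
python3 - <<'E'
from h import *
a=cap('side','s7')['pixels'].astype(int)
for i in range(20): b=r.capture('side')['pixels'].astype(int); 
d=abs(a-b)[150:290,150:250];print(d.max(),(d.max(2)>40).sum())
cv2.imwrite('pics/c7.png',cv2.resize(cv2.cvtColor(b.astype(np.uint8),cv2.COLOR_RGB2BGR)[150:270,140:260],None,fx=5,fy=5,interpolation=cv2.INTER_CUBIC))
print(r.sense()['time_s'],r.sense()['tcp_pos'])
E
```

```text
35 0
20.55 [0.45515905 0.25093463 0.29796503]
```

View pics/c7.png

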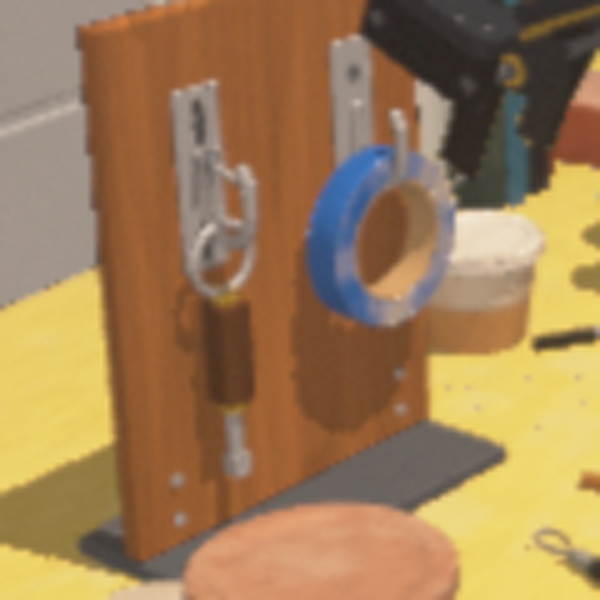

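The key hangs still from the snap hook with its ring at crop (220,255), and the gate is shut. The tape and the rest are undisturbed. I'll wait a little and hand in.

Call:
servo_tool([
  [[0.45, 0, 0, 0, 0, 0, 0], [0.45, 0, 0, 0, 0, 0, 0], [0.45, 0, 0, 0, 0, 0, 0], [0.45, 0, 0, 0, 0, 0, 0], [0.45, 0, 0, 0, 0, 0, 0]],
])

```text
time_s: 21.05
tcp_pos: [0.4552, 0.2509, 0.2979]
ee_rot: [[-0.915, 0.121, 0.384], [0.111, 0.993, -0.047], [-0.387, -0.001, -0.922]]
wrist_force: [-0.1, 0.4, -0.5]
gripper_width: 0.549
gripper_force: 0.0
```

Call:
servo_tool([
  [[0.45, 0, 0, 0, 0, 0, 0], [0.45, 0, 0, 0, 0, 0, 0], [0.45, 0, 0, 0, 0, 0, 0], [0.45, 0, 0, 0, 0, 0, 0], [0.45, 0, 0, 0, 0, 0, 0]],
])

```text
time_s: 21.55
tcp_pos: [0.4552, 0.2509, 0.298]
ee_rot: [[-0.915, 0.121, 0.385], [0.111, 0.993, -0.047], [-0.387, -0.0, -0.922]]
wrist_force: [0.2, -0.4, 0.0]
gripper_width: 0.549
gripper_force: 0.0
```

```bash
python3 -c "
from station import r
print(r.finish_job())"
```

```text
the job is handed in; nothing more can be done
None
```

The key hangs still from the snap hook behind the shut gate, after an upward pull of about 6–7 N held for roughly a second; no wrist reading passed about 8 N, and the job was handed in at 21.6 s.

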